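# Slide a blower between the guide posts of the fan tester and start the test

### The job

Push the large black blower along the bench, without picking it up, through the gap between the two steel guide posts until its end sits flat against the grey tester, centred behind the gap. Then press the tester's start button fully down and let it come back up. Do not press the button before the blower is home, and leave the other things on the bench where they are.

Things in the scene. Friction and masses are not known exactly. Their poses are not given: they have to be found in the camera images.
- blower: the larger of the two black blowers: a flat box 96 mm long (its x), 76 mm wide (its y), 32 mm tall, about 0.25 kg, loose, lying on the bench with a round grille on top. Origin at the centre of its underside; z up. Its +x end is the air outlet and at the start points roughly (within about 0.5 rad) towards the test station
- station: fan test station, fixed to the bench. Origin on the bench midway between its two guide posts; x points from the gap to the tester (the way the blower travels), y across the gap, z up. The round steel posts (diameter 30 mm, 45 mm tall) stand at x = 0, y = +-57 mm: the gap is 84 mm wide. Foot plates 5 mm tall lie outside it (|y| 58 to 90, |x| to 25 mm). Bare bench from posts to tester
- stop (a point): foot of the middle of the tester's flat intake face, which stops the blower, at station x = +114, y = 0 mm (axes as the station's). The grey tester is a box 150 mm wide (y), 64 mm deep (x, behind this face), 50 mm tall. When home, the blower's centre is 48 mm before this face, at station x = +66, y = 0 mm
- start_top (a point): centre of the top of the tester's round dark grey start button (diameter 30 mm, in a black collar of diameter 46 mm), on top of the tester at station x = +146, y = +42 mm, 72 mm above the bench; it is pressed straight down
- start (a joint): travel of the start button in m: 0 when up, 0.006 when fully down; springs back up; fully down takes about 5 N
- spare_fan: bystander: small spare black blower, 50 x 50 x 20 (mm); origin on its underside
- screwdriver: bystander: screwdriver, about 200 long, lying down (mm); origin on its underside
- pliers: bystander: pliers with yellow grips, about 140 long, 12 tall, lying down (mm); origin on its underside
- carton: bystander: small white carton, 45 x 60 x 40 (mm); origin on its underside
- gearmotor: bystander: small metal gear motor, about 85 long, 24 tall (mm); origin on its underside
- tape: bystander: blue roll of tape lying flat, diameter 80, 19 tall (mm); origin on its underside
Not all that is in view belongs to the job. Leave any blue, brown or pink look-alike of the blower alone.

How it is judged (in metres and radians):
On the way, in this order (a step that is already met when the one before it is completed fails the run):
1. the blower lies in the gap between the two posts (x of blower in the frame of station between -0.035 and 0.035 m and y of blower in the frame of station between -0.012 and 0.012 m and height (world z) of blower below 0.006 m), for 0.05 s.
2. the blower is through the gap and flat against the tester (x of blower in the frame of station above 0.06 m and y of blower in the frame of station between -0.01 and 0.01 m and angle between the x axis of blower and the x axis of station, either way round below 0.1 rad and height (world z) of blower below 0.006 m), for 0.2 s.
3. the start button is pressed down with the blower home (all of step 2 and value of joint start above 0.0045 m), for 0.05 s.
At the end, for the whole second after the job is handed in: The blower lies flat on the bench past the posts, its leading end within 6 mm of the tester's face, within 10 mm of the centre line and 0.10 rad of square, at rest; the button was pressed at least 4.5 mm after that and is up again (under 2 mm) (all of step 2 and value of joint start below 0.002 m and linear speed of blower below 0.01 m/s); the robot touches nothing.
It fails at once if the blower is lifted (over 12 mm) or tipped (over 0.2 rad) (height (world z) of blower above 0.012 m or angle between blower's own z axis and vertical above 0.2 rad).
It fails at once if the button is pressed while the blower is not home (not (x of blower in the frame of station above 0.06 m and y of blower in the frame of station between -0.01 and 0.01 m and angle between the x axis of blower and the x axis of station, either way round below 0.1 rad and height (world z) of blower below 0.006 m) and value of joint start above 0.003 m).
It fails at once if another thing on the bench is moved over 20 mm (distance of any of spare_fan, screwdriver, pliers, carton, gearmotor, tape from where it was at the start of the episode above 0.02 m).
It also fails if it takes over 72 s, if anything falls off the work surface, if the arm or the gripper's body presses on something with over 40 N, if the wrist force passes 120 N, or if a joint passes its speed limit or range.

### The arm

A 6-joint arm with a two-finger parallel gripper is mounted at the origin on the work surface. World frame = base frame: x ahead of the robot, y to its left, z up, the work surface at z = 0. Lengths are in mm, angles in rad, forces in N, time in s.
With the tool pointing down it reaches from about 400 to 925 mm from the base axis. Payload 12.5 kg.
Tool frame: the origin (TCP) lies on the centre line of the jaws, within the pads' length; the fingertips stand 14 mm ahead of it and the grasp point (between the pads) lies 5 mm behind it; z points along the fingers, x is the direction in which the jaws open and shut, and the axes are right-handed (so a half turn about z gives the same grasp; the last joint's range is limited). The gripper opens to 95 mm and grips with 3 to 60 N. Pads are 20 mm wide; open, the fingers measure 119 mm over their backs; the gripper's body (75 mm by 180 mm) begins 59 mm behind the grasp point.
Start: joints at [1.117, 0.491, 1.559, -0, 1.092, -0.106], TCP at [213.003, 587.601, 228.661] pointing down, gripper open.
Joint ranges: [-3.1, 3.1], [-0.84, 2.19], [0.05, 2.79], [-1.13, 4.28], [0.06, 2.93], [-2.69, 2.69]. Speed limits (rad/s): [2.22, 2.22, 2.79, 3.14, 3.14, 3.14].

### API

Orientations are given as [roll, pitch, yaw] about the fixed x, y, z axes, in that order (R = Rz(yaw) Ry(pitch) Rx(roll)).
In Python, from cell import state, read_camera, job_done gives the robot as it stands.
- The arm moves only by the shell command python3 -m handwheel 'ROWS'. ROWS is JSON, a list of rows, each an object of numbers: "hand": the finger opening in m, from 0 to 0.0951; "x", "y", "z": the shift along the world's x, y, z in m; "spin": the turn about the world's z in units of 5 degrees (1.0 is 5 degrees). In form: [{"hand": .., "x": .., "y": .., "z": .., "spin": ..}, ...]. A call has 1 to 20 rows; each row is the pose to reach, as a shift and turn from the pose commanded when the call began; what a row does not reach only later rows make up. A row lasts 1/12 s, in which the tool goes at most 41.7 mm and 7.16 degrees, less where a joint would pass 70% of its speed; a pose out of reach is approached as far as the arm can. A call with a gripper value outside its range is refused whole. The fingers move at their own pace and stop on an object; the grip force is fixed at half the most. Time passes only in rows, so rows that repeat a pose let the fingers close. It gives the time, the measured TCP pose, the force and the opening at its end, in the units of the state.
- state(): the state, without advancing time (a new reading comes with each control period).
- read_camera(name): name is "scene" or "top" or "wrist"; returns a dict with "img" (384x512x3 uint8, red, green, blue), "fx", "fy", "cx", "cy" (pixels), "T" (4x4, takes a point from camera to world coordinates). Camera axes: x right, y down, z forward; pixel columns grow to the right and rows downward; lengths in mm; the calibration is good to about 2 mm. A picture is of the moment at which its call begins. There is no depth.
- job_done(): hands the job in, once; it reports no verdict.
The state is a dict: "t": time; "joints": joint angles; "qvel": joint speeds; "tau": joint torques, N m; "eef_pos": TCP position; "tcp_rot": TCP orientation; "ft_force": force on the tool from outside, world axes, zero at the start; "moment": the same for the moment, N m; "opening": opening from 0.0 (shut) to 1.0 (fully open).
Only numpy, scipy, OpenCV 4.12 (cv2) and the standard library are available. Lean on these libraries where they do the work, as an engineer would, in place of code of your own. Each camera call takes 0.05 s, during which the arm holds its last target. There are 200 camera calls.

## Working session

There is one attempt and no reset: what is moved stays moved. The work goes in short steps, Python scripts to look and compute and a shell command to move; the robot and the scene stay as the last step left them, time stands still between calls to the robot, and variables do not carry over. Pictures are saved under pics/ and viewed, about 8 in all and at most 12, crops included, and the job is handed in when it is done.

```bash
mkdir -p pics; ls; cat > h.py <<'E'
import numpy as np, cv2
from cell import state, read_camera, job_done
def grab(n,f):
    c=read_camera(n); np.savez(f'pics/{f}.npz',**c); cv2.imwrite(f'pics/{f}.png',c['img'][:,:,::-1]); return c
def load(f): return dict(np.load(f'pics/{f}.npz'))
def ray(c,uv,z):
    uv=np.atleast_2d(np.asarray(uv,float)); d=np.c_[(uv[:,0]-c['cx'])/c['fx'],(uv[:,1]-c['cy'])/c['fy'],np.ones(len(uv))]@c['T'][:3,:3].T
    o=c['T'][:3,3]; return (o+d*((z-o[2])/d[:,2])[:,None])[:,:2]
def proj(c,p):
    p=np.atleast_2d(np.asarray(p,float)); q=(p-c['T'][:3,3])@c['T'][:3,:3]
    return np.c_[c['fx']*q[:,0]/q[:,2]+c['cx'],c['fy']*q[:,1]/q[:,2]+c['cy']]
E
python3 - <<'E'
from h import *
a=grab('top','top0');b=grab('scene','scene0')
for c in(a,b):print(c['fx'],c['T'].round(2).tolist())
cv2.imwrite('pics/both0.png',cv2.resize(np.vstack([a['img'],b['img']])[:,:,::-1],None,fx=.78,fy=.78))
print(state())
E
```

```text
pics
471.8278052504573 [[-0.01, -1.0, 0.03, 505.39], [-1.0, 0.01, -0.01, 34.49], [0.01, -0.03, -1.0, 1214.67], [0.0, 0.0, 0.0, 1.0]]
442.57464643024844 [[-0.61, 0.49, -0.63, 1297.86], [0.79, 0.36, -0.49, 605.75], [-0.02, -0.8, -0.6, 794.23], [0.0, 0.0, 0.0, 1.0]]
{'t': 0.1, 'joints': array([ 1.11740533e+00,  4.91482066e-01,  1.55939249e+00, -4.73176982e-05,
        1.09168944e+00, -1.05610240e-01]), 'qvel': array([-0.0012476 , -0.00095722, -0.00105948, -0.00076664, -0.00026507,
       -0.00270136]), 'tau': array([ 2.95050217e-03, -6.13623118e+01, -2.58605164e+01,  6.93787658e-02,
        4.70913586e-02, -7.29213502e-05]), 'eef_pos': array([212.91365631, 587.40150604, 228.12949952]), 'tcp_rot': array([-3.14153200e+00,  9.70349946e-04,  1.22303744e+00]), 'ft_force': array([ 0.02687925, -0.28888297, -0.03381561]), 'moment': array([-0.00653644,  0.02164729, -0.00051841]), 'opening': 0.9980411601698639}
```

View pics/top0.png

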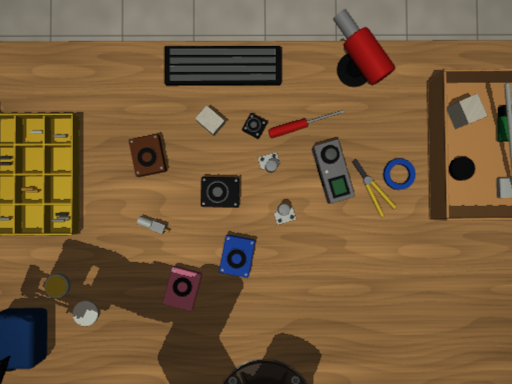

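View pics/scene0.png

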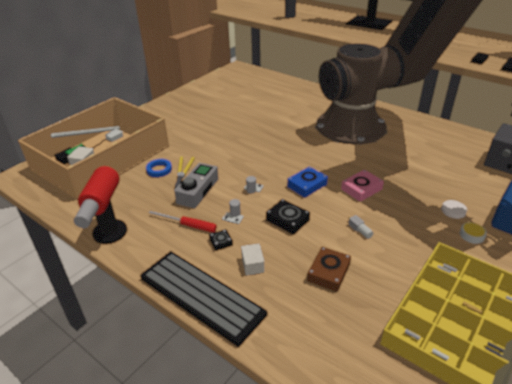

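Top view: the large black blower is at (220,191), the small black spare at (255,125), and look-alikes are brown (148,155), blue (237,255) and pink (182,288). The posts are at (270,162) and (285,212), and the tester is at (333,170). The black 96x76 box at (220,191) fits the description. I'll confirm it in a crop.

```bash
python3 - <<'E'
from h import *
c=load('top0');im=c['img']
cr=im[105:245,180:370];cv2.imwrite('pics/crop0.png',cv2.resize(cr,None,fx=4,fy=4,interpolation=cv2.INTER_CUBIC)[:,:,::-1])
hsv=cv2.cvtColor(im,cv2.COLOR_RGB2HSV)
def blobs(m,name,zs,amin=40,box=None):
    m=m.astype(np.uint8)
    if box: k=np.zeros_like(m);k[box[1]:box[3],box[0]:box[2]]=1;m=m*k
    for q in cv2.findContours(m,cv2.RETR_EXTERNAL,cv2.CHAIN_APPROX_NONE)[0]:
        if cv2.contourArea(q)<amin: continue
        r=cv2.minAreaRect(q);p=ray(c,cv2.boxPoints(r),zs)
        print(name,np.round(r[0],1),'area',cv2.contourArea(q),'ctr',p.mean(0).round(1),'sides',np.linalg.norm(np.diff(p,axis=0),axis=1).round(1),'ang',[round(float(np.arctan2(*(p[i+1]-p[i])[::-1])),3) for i in(0,1)])
blobs(hsv[...,2]<60,'black',32,box=(190,165,250,215))
blobs((hsv[...,1]<60)&(hsv[...,2]>60),'grey50',50,box=(305,130,360,210))
blobs((hsv[...,1]<60)&(hsv[...,2]>60),'post',45,20,box=(255,145,300,230))
for v in range(150,176,2): print(' '.join('%3d/%3d'%(hsv[v,u,2],hsv[v,u,1]) for u in range(256,284,2)))
E
```

```text
black [220. 191.] area 1117.0 ctr [555.7 107. ] sides [95.3 75.3 95.1] ang [-1.577, 3.136]
grey50 [333.8 170.7] area 1452.5 ctr [ 603.6 -176.2] sides [ 64.  148.6  63.8] ang [-1.29, -2.868]
post [283.8 212.7] area 271.0 ctr [500.2 -51.6] sides [48.4 45.3 48.4] ang [-1.299, -2.872]
post [269.1 162.7] area 254.5 ctr [624.6 -16.3] sides [48.2 43.5 48.2] ang [-1.297, -2.872]
134/145 135/144 134/143 133/144 133/144 133/144 134/145 135/144 135/144 135/144 136/143 138/142 137/141 138/142
142/144 143/143 144/143 145/142 145/144 146/143 145/142 147/144 140/133 141/ 80 135/ 91 147/144 148/143 148/143
140/144 141/145 141/143 140/142 136/141 145/104 123/ 58 160/ 14 122/ 15  58/  4 137/ 19 139/143 139/143 139/143
145/142 139/134 140/ 75 121/ 42 170/ 14 163/ 16 165/ 15 166/ 15  94/ 11  45/  6 159/ 13 129/140 140/142 140/142
144/143 145/ 40 121/ 15  50/  5 124/ 16 171/ 16 163/ 17 125/ 14  83/ 15  75/ 17 114/ 16 140/ 77 149/142 149/142
148/143 158/ 61 118/ 15  69/  4 156/ 15 167/ 17 129/ 16 100/  8  97/  8  85/ 15  83/ 18  69/ 30 139/143 140/144
142/144 121/141 169/ 15 167/ 15 167/ 15 138/ 13 123/  6 126/  6 123/  4 118/  6  89/ 11  94/ 11 133/142 143/143
147/142 149/142 158/ 31 168/ 15 163/ 16 123/  8 127/  8 127/  6 129/  8 126/  6 108/  9  87/ 73 139/139 143/143
150/143 151/144 151/ 51 168/ 15 141/ 14 110/  5 130/  6 131/  6 129/  6 128/  6 109/ 16 121/143 146/141 146/141
142/142 136/143 122/123 159/ 21 143/ 32  86/  6 135/  6 134/  6 133/  6 129/  6 114/ 74 144/143 145/142 144/142
144/143 146/143 146/143 147/144 147/142  91/101  91/  8 122/  6 121/  8  92/ 22 130/141 138/142 133/144 131/144
150/141 150/141 150/141 151/144 150/143 149/142 105/119  76/ 91  91/115 137/145 137/143 138/142 139/143 139/143
148/141 148/143 149/144 147/146 141/143 136/144 136/144 137/143 138/142 139/143 141/143 141/143 142/144 142/144
```

View pics/crop0.png

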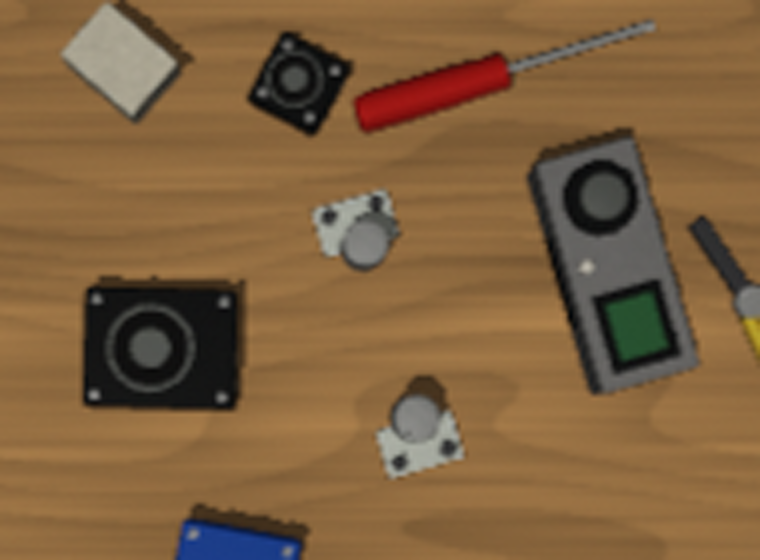

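The crop confirms the black blower with the round grille at crop (163,347), longer along image x. The spare is at (297,83), post tops are at (367,241) and (417,418), and the button is at (602,193), on the left (+y) side of the travel direction. Next I'll work out the station frame.

```bash
python3 - <<'E'
from h import *
c=load('top0');f=lambda u,v:((u+.5)/4-.5+180,(v+.5)/4-.5+105)
P=ray(c,[f(367,241),f(417,418)],45);B=ray(c,f(602,193),72)[0]
d=P[0]-P[1];print('posts',P.round(1),'dist',np.linalg.norm(d))
print('yaw posts',np.arctan2(d[1],d[0])-np.pi/2)
yaw=-1.295;O0=P.mean(0)
R=np.array([[np.cos(yaw),-np.sin(yaw)],[np.sin(yaw),np.cos(yaw)]])
T=np.array([603.6,-176.2])
print('O posts',O0,'O tester',T-R@[146,0],'O button',B-R@[146,42],'button',B)
b=np.array([555.7,107.])
for O in(O0,T-R@[146,0]):print('blower in st',R.T@(b-O),'yaw rel',-1.573-yaw)
for n,p in(('carton',[210,120]),('spare',[255,125]),('sd',[270,132]),('blue',[237,255])):print(n,R.T@(ray(c,p,20)[0]-O0), ray(c,p,20)[0])
E
```

```text
posts [[619.3 -21.8]
 [509.1 -51.9]] dist 114.2439088637058
yaw posts -1.3039269173475825
O posts [564.18740682 -36.83435787] O tester [563.84226466 -35.71753675] O button [564.95487575 -34.75943223] button [ 645.12537449 -163.80473873]
blower in st [-140.70989704   31.001346  ] yaw rel -0.278
blower in st [-139.54129531   31.02931958] yaw rel -0.278
carton [-115.69370096  212.45588617] [737.10937037 132.34167628]
spare [ -9.23275629 168.45239284] [723.75955481  17.92129965]
sd [ 22.46438079 140.66684988] [705.65561555 -20.14433157]
blue [-144.8060438  -135.55291222] [394.32461658  65.58641554]
```

Posts, tester and button agree to about 2 mm: station origin ≈ (564,-36), yaw ≈ -1.30. The blower is at (556,107), yaw ≈ -1.573. The plan is to straddle its rear half, square it up and slide it at constant height to the gap. Then I'll push from behind with the fingers narrowed.

```bash
python3 -m handwheel '[{"x":0.343,"y":-0.450,"z":-0.05,"spin":-14,"hand":0.095},{"x":0.343,"y":-0.450,"z":-0.05,"spin":-14,"hand":0.095},{"x":0.343,"y":-0.450,"z":-0.05,"spin":-14,"hand":0.095},{"x":0.343,"y":-0.450,"z":-0.05,"spin":-14,"hand":0.095},{"x":0.343,"y":-0.450,"z":-0.05,"spin":-14,"hand":0.095},{"x":0.343,"y":-0.450,"z":-0.05,"spin":-14,"hand":0.095},{"x":0.343,"y":-0.450,"z":-0.05,"spin":-14,"hand":0.095},{"x":0.343,"y":-0.450,"z":-0.05,"spin":-14,"hand":0.095},{"x":0.343,"y":-0.450,"z":-0.05,"spin":-14,"hand":0.095},{"x":0.343,"y":-0.450,"z":-0.05,"spin":-14,"hand":0.095},{"x":0.343,"y":-0.450,"z":-0.05,"spin":-14,"hand":0.095},{"x":0.343,"y":-0.450,"z":-0.05,"spin":-14,"hand":0.095},{"x":0.343,"y":-0.450,"z":-0.05,"spin":-14,"hand":0.095},{"x":0.343,"y":-0.450,"z":-0.05,"spin":-14,"hand":0.095},{"x":0.343,"y":-0.450,"z":-0.05,"spin":-14,"hand":0.095},{"x":0.343,"y":-0.450,"z":-0.05,"spin":-14,"hand":0.095},{"x":0.343,"y":-0.450,"z":-0.05,"spin":-14,"hand":0.095},{"x":0.343,"y":-0.450,"z":-0.05,"spin":-14,"hand":0.095},{"x":0.343,"y":-0.450,"z":-0.05,"spin":-14,"hand":0.095},{"x":0.343,"y":-0.450,"z":-0.05,"spin":-14,"hand":0.095}]'
python3 - <<'E'
from h import *
c=grab('wrist','w1');print(state()['eef_pos'],state()['tcp_rot'])
print('expected rear corners',proj(c,[[555.7+s*38,107+48,32] for s in(1,-1)]+[[555.7,107,32]]).round(0).tolist())
E
```

```text
t: 1.77
eef_pos: [555.5, 138.5, 178.9]
tcp_rot: [-3.142, -0.0, 0.003]
ft_force: [-0.3, -0.1, -0.1]
opening: 0.996
[555.64493048 138.41622884 178.90002969] [-3.14154185e+00 -3.37984366e-04  2.57410348e-03]
expected rear corners [[291.0, 170.0], [222.0, 170.0], [256.0, 211.0]]
```

View pics/w1.png

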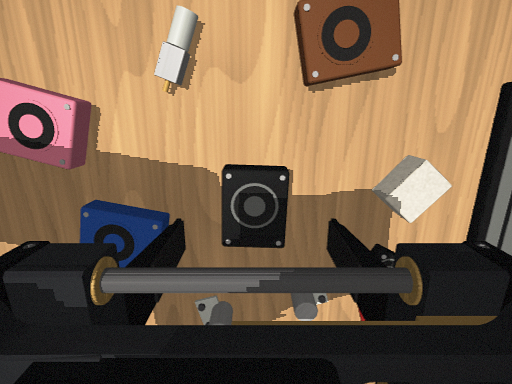

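The wrist view shows the blower's rear corners at (222,166) and (289,166), a few pixels from prediction, centred between the fingers. Next I descend and close.

```bash
python3 -m handwheel '[{"z":-0.04,"hand":0.095},{"z":-0.08,"hand":0.095},{"z":-0.11,"hand":0.095},{"z":-0.135,"hand":0.095},{"z":-0.150,"hand":0.095},{"z":-0.156,"hand":0.095},{"z":-0.156,"hand":0.095},{"z":-0.156,"hand":0.095},{"z":-0.156,"hand":0.088},{"z":-0.156,"hand":0.084},{"z":-0.156,"hand":0.080},{"z":-0.156,"hand":0.078},{"z":-0.156,"hand":0.076},{"z":-0.156,"hand":0.074},{"z":-0.156,"hand":0.074},{"z":-0.156,"hand":0.074},{"z":-0.156,"hand":0.074}]'
python3 - <<'E'
from h import *
s=state();p=s['eef_pos'];O=np.array([564.2,-35.8]);yaw=-1.298
x=np.array([np.cos(yaw),np.sin(yaw)]);y=np.array([-x[1],x[0]])
g=107-p[1] # grip at blower x = g
for X in(-95,-3):
  t=O+x*(X+g);print(X,'tcp->',t,'shift',t-p[:2],'spin',(yaw+np.pi/2-s['tcp_rot'][2])*180/np.pi/5)
print(p,s['tcp_rot'],s['opening']*95.1)
E
```

```text
-95 tcp-> [530.14025588  85.9415161 ] shift [-25.5046746  -52.47471273] spin 3.096518585278544
-3 tcp-> [554.92739348  -2.65643991] shift [  -0.717537   -141.07266874] spin 3.096518585278544
[555.64493048 138.41622884 178.90002969] [-3.14154185e+00 -3.37984366e-04  2.57410348e-03] 94.79148035464152invalid input
```

Refused, probably because every row needs all the keys.

```bash
python3 -m handwheel '[{"x":0,"y":0,"z":-0.04,"spin":0,"hand":0.095},{"x":0,"y":0,"z":-0.08,"spin":0,"hand":0.095},{"x":0,"y":0,"z":-0.11,"spin":0,"hand":0.095},{"x":0,"y":0,"z":-0.135,"spin":0,"hand":0.095},{"x":0,"y":0,"z":-0.150,"spin":0,"hand":0.095},{"x":0,"y":0,"z":-0.156,"spin":0,"hand":0.095},{"x":0,"y":0,"z":-0.156,"spin":0,"hand":0.095},{"x":0,"y":0,"z":-0.156,"spin":0,"hand":0.090},{"x":0,"y":0,"z":-0.156,"spin":0,"hand":0.086},{"x":0,"y":0,"z":-0.156,"spin":0,"hand":0.083},{"x":0,"y":0,"z":-0.156,"spin":0,"hand":0.080},{"x":0,"y":0,"z":-0.156,"spin":0,"hand":0.078},{"x":0,"y":0,"z":-0.156,"spin":0,"hand":0.076},{"x":0,"y":0,"z":-0.156,"spin":0,"hand":0.074},{"x":0,"y":0,"z":-0.156,"spin":0,"hand":0.074},{"x":0,"y":0,"z":-0.156,"spin":0,"hand":0.074},{"x":0,"y":0,"z":-0.156,"spin":0,"hand":0.074}]'
cat > plan.py <<'E'
from h import *
s=state();p=s['eef_pos'];O=np.array([564.2,-35.8]);yaw=-1.298
x=np.array([np.cos(yaw),np.sin(yaw)]);y=np.array([-x[1],x[0]])
d=p[:2]-O;print('tcp in st',(d@x).round(1),(d@y).round(1),'yaw err',(s['tcp_rot'][2]-yaw-np.pi/2).round(4),'z',p[2].round(1),'F',s['ft_force'].round(1),'open',round(s['opening']*95.1,1),'t',s['t'])
def to(X,Y=0):
  t=O+x*X+y*Y;print('to',X,Y,'shift',(t-p[:2]).round(1),'spin',round((yaw+np.pi/2-s['tcp_rot'][2])*180/np.pi/5,3))
E
python3 - <<'E'
from plan import *
g=107-p[1]
for X in(-95,-60,-3):to(X+g)
E
```

```text
t: 3.23
eef_pos: [555.8, 137.6, 23.0]
tcp_rot: [-3.142, 0.0, 0.001]
ft_force: [-3.8, 0.2, 6.1]
opening: 0.802
tcp in st -169.3 38.6 yaw err -0.2717 z 23.0 F [-3.8  0.2  6.1] open 76.2 t 3.2333
to -125.62927552968273 0 shift [-25.4 -52.4] spin 3.114
to -90.62927552968273 0 shift [-16.  -86.2] spin 3.114
to -33.62927552968273 0 shift [  -0.6 -141. ] spin 3.114
```

Gripped at 76.2 mm, which matches the width. Next I slide it to the centre line at blower x ≈ -95, turning it square.

```bash
python3 -m handwheel '[{"x":-0.002,"y":-0.004,"z":0,"spin":0.26,"hand":0.074},{"x":-0.004,"y":-0.008,"z":0,"spin":0.52,"hand":0.074},{"x":-0.006,"y":-0.013,"z":0,"spin":0.78,"hand":0.074},{"x":-0.008,"y":-0.018,"z":0,"spin":1.04,"hand":0.074},{"x":-0.010,"y":-0.022,"z":0,"spin":1.3,"hand":0.074},{"x":-0.013,"y":-0.026,"z":0,"spin":1.56,"hand":0.074},{"x":-0.015,"y":-0.031,"z":0,"spin":1.82,"hand":0.074},{"x":-0.017,"y":-0.035,"z":0,"spin":2.08,"hand":0.074},{"x":-0.019,"y":-0.039,"z":0,"spin":2.34,"hand":0.074},{"x":-0.021,"y":-0.044,"z":0,"spin":2.6,"hand":0.074},{"x":-0.023,"y":-0.048,"z":0,"spin":2.86,"hand":0.074},{"x":-0.0254,"y":-0.0524,"z":0,"spin":3.11,"hand":0.074},{"x":-0.0254,"y":-0.0524,"z":0,"spin":3.11,"hand":0.074},{"x":-0.0254,"y":-0.0524,"z":0,"spin":3.11,"hand":0.074}]'
python3 - <<'E'
from plan import *
c=grab('wrist','w2');grab('top','t2')
P=np.array([O+x*0+y*57*s for s in(1,-1)])
print('predicted posts top',proj(c,np.c_[P,[45,45]]).round(0).tolist())
t=load('t2');cr=t['img'][125:245,190:350];h=cv2.resize(cr,None,fx=3.2,fy=3.2,interpolation=cv2.INTER_CUBIC)
cv2.imwrite('pics/v2.png',np.vstack([c['img'],h])[:,:,::-1])
to(-33.6)
E
```

```text
t: 4.4
eef_pos: [531.0, 84.8, 23.0]
tcp_rot: [3.141, -0.001, 0.272]
ft_force: [0.3, -5.0, 5.7]
opening: 0.799
tcp in st -125.1 0.5 yaw err -0.0006 z 23.0 F [ 0.3 -5.   5.7] open 76.0 t 4.4
predicted posts top [[342.0, 430.0], [171.0, 430.0]]
to -33.6 0 shift [ 24.2 -88.3] spin 0.007
```

View pics/v2.png

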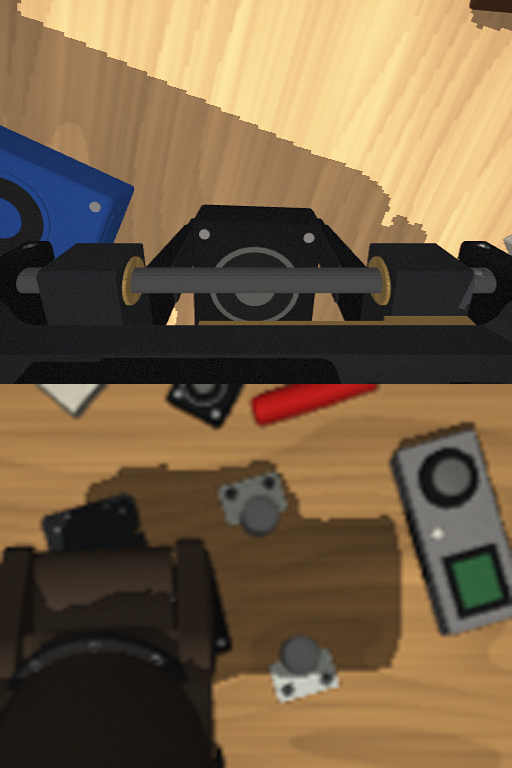

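The wrist view shows the blower in the jaws, about 0.03 rad off square: its screws are at (204,234) and (309,238). The top view (lower half) shows the way to the gap is clear. I'll ease the grip and regrip to square it, then slide it into the gap.

```bash
python3 -m handwheel '[{"x":0,"y":0,"z":0,"spin":0,"hand":0.082},{"x":0,"y":0,"z":0,"spin":0,"hand":0.082},{"x":0,"y":0,"z":0,"spin":0,"hand":0.082},{"x":0,"y":0,"z":0,"spin":0,"hand":0.074},{"x":0,"y":0,"z":0,"spin":0,"hand":0.074},{"x":0,"y":0,"z":0,"spin":0,"hand":0.074},{"x":0.002,"y":-0.007,"z":0,"spin":0,"hand":0.074},{"x":0.004,"y":-0.015,"z":0,"spin":0,"hand":0.074},{"x":0.006,"y":-0.022,"z":0,"spin":0,"hand":0.074},{"x":0.008,"y":-0.029,"z":0,"spin":0,"hand":0.074},{"x":0.010,"y":-0.037,"z":0,"spin":0,"hand":0.074},{"x":0.012,"y":-0.044,"z":0,"spin":0,"hand":0.074}]'
python3 - <<'E'
from plan import *
c=grab('wrist','w3');cv2.imwrite('pics/w3c.png',c['img'][190:335,130:390,::-1])
to(-35)
E
```

```text
t: 5.5
eef_pos: [542.8, 40.1, 22.6]
tcp_rot: [3.142, 0.0, 0.272]
ft_force: [0.8, 1.0, -2.0]
opening: 0.802
tcp in st -78.8 -0.2 yaw err -0.0006 z 22.6 F [ 0.8  1.  -2. ] open 76.3 t 5.5
to -35 0 shift [ 12.  -42.2] spin 0.007
```

View pics/w3c.png

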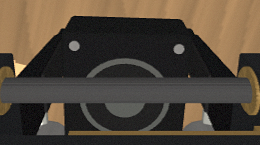

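The tilt is still about 0.03 and similar to the first wrist view, so it's within tolerance. On into the gap.

```bash
python3 -m handwheel '[{"x":0.002,"y":-0.007,"z":0,"spin":0,"hand":0.074},{"x":0.004,"y":-0.014,"z":0,"spin":0,"hand":0.074},{"x":0.006,"y":-0.021,"z":0,"spin":0,"hand":0.074},{"x":0.008,"y":-0.028,"z":0,"spin":0,"hand":0.074},{"x":0.010,"y":-0.035,"z":0,"spin":0,"hand":0.074},{"x":0.012,"y":-0.042,"z":0,"spin":0,"hand":0.074},{"x":0.012,"y":-0.042,"z":0,"spin":0,"hand":0.074},{"x":0.012,"y":-0.042,"z":0,"spin":0,"hand":0.074}]'
python3 - <<'E'
from plan import *
E
```

```text
t: 6.22
eef_pos: [554.7, -1.2, 22.6]
tcp_rot: [3.142, -0.0, 0.272]
ft_force: [0.5, -0.7, -3.1]
opening: 0.804
tcp in st -35.9 0.1 yaw err -0.0009 z 22.6 F [ 0.5 -0.7 -3.1] open 76.5 t 6.2167
```

```bash
python3 -m handwheel '[{"x":0,"y":0,"z":0,"spin":0,"hand":0.084},{"x":0,"y":0,"z":0,"spin":0,"hand":0.088},{"x":0,"y":0,"z":0,"spin":0,"hand":0.088},{"x":0,"y":0,"z":0.02,"spin":0,"hand":0.088},{"x":0,"y":0,"z":0.05,"spin":0,"hand":0.088},{"x":0,"y":0,"z":0.08,"spin":0,"hand":0.088},{"x":0,"y":0,"z":0.08,"spin":0,"hand":0.088},{"x":-0.007,"y":0.024,"z":0.08,"spin":0,"hand":0.07},{"x":-0.0135,"y":0.048,"z":0.08,"spin":0,"hand":0.036},{"x":-0.0135,"y":0.048,"z":0.08,"spin":0,"hand":0.036},{"x":-0.0135,"y":0.048,"z":0.08,"spin":0,"hand":0.036},{"x":-0.0135,"y":0.048,"z":0.08,"spin":0,"hand":0.036},{"x":-0.0135,"y":0.048,"z":0.08,"spin":0,"hand":0.036},{"x":-0.0135,"y":0.048,"z":0.08,"spin":0,"hand":0.036}]'
python3 - <<'E'
from plan import *
c=grab('wrist','w4');t=grab('top','t4')
print('expect rear corners at -53:',proj(c,[[*(O+x*-53+y*38*s),32] for s in(1,-1)]).round(0).tolist())
h=cv2.resize(t['img'][125:245,190:350],None,fx=3.2,fy=3.2,interpolation=cv2.INTER_CUBIC)
cv2.imwrite('pics/v4.png',np.vstack([c['img'],h])[:,:,::-1])
E
```

```text
t: 7.38
eef_pos: [541.3, 46.6, 102.5]
tcp_rot: [3.142, -0.0, 0.272]
ft_force: [-0.3, -1.2, 0.3]
opening: 0.493
tcp in st -85.5 0.2 yaw err -0.0009 z 102.5 F [-0.3 -1.2  0.3] open 46.9 t 7.3833
expect rear corners at -53: [[299.0, 241.0], [214.0, 241.0]]
```

View pics/v4.png

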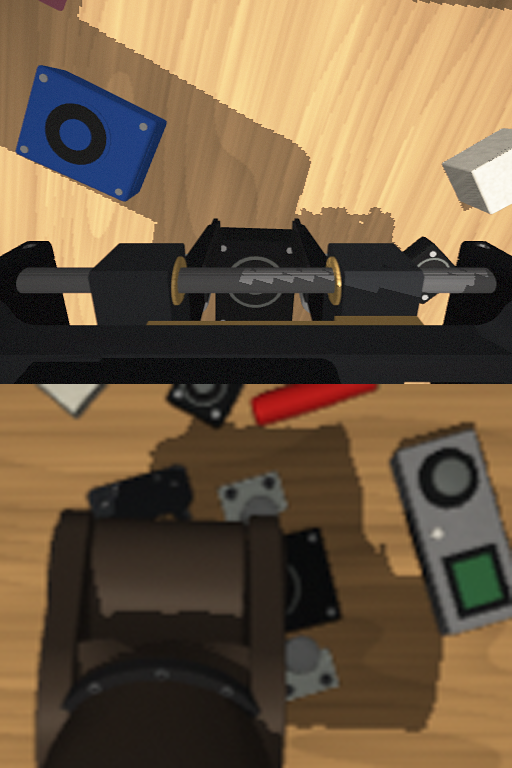

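The blower sits between the posts, with its front edge at about (320,530)-(340,615) in the lower panel, and the fingers are behind it. I lower them narrowed and push most of the way.

```bash
python3 -m handwheel '[{"x":0,"y":0,"z":-0.03,"spin":0,"hand":0.036},{"x":0,"y":0,"z":-0.06,"spin":0,"hand":0.036},{"x":0,"y":0,"z":-0.08,"spin":0,"hand":0.036},{"x":0,"y":0,"z":-0.08,"spin":0,"hand":0.036},{"x":0,"y":0,"z":-0.08,"spin":0,"hand":0.036},{"x":0.003,"y":-0.010,"z":-0.08,"spin":0,"hand":0.036},{"x":0.005,"y":-0.017,"z":-0.08,"spin":0,"hand":0.036},{"x":0.0065,"y":-0.023,"z":-0.08,"spin":0,"hand":0.036},{"x":0.008,"y":-0.029,"z":-0.08,"spin":0,"hand":0.036},{"x":0.010,"y":-0.035,"z":-0.08,"spin":0,"hand":0.036},{"x":0.0115,"y":-0.041,"z":-0.08,"spin":0,"hand":0.036},{"x":0.013,"y":-0.047,"z":-0.08,"spin":0,"hand":0.036},{"x":0.015,"y":-0.053,"z":-0.08,"spin":0,"hand":0.036},{"x":0.0165,"y":-0.059,"z":-0.08,"spin":0,"hand":0.036},{"x":0.018,"y":-0.065,"z":-0.08,"spin":0,"hand":0.036},{"x":0.0195,"y":-0.070,"z":-0.08,"spin":0,"hand":0.036},{"x":0.021,"y":-0.075,"z":-0.08,"spin":0,"hand":0.036},{"x":0.021,"y":-0.075,"z":-0.08,"spin":0,"hand":0.036}]'
python3 - <<'E'
from plan import *
c=grab('wrist','w5');t=grab('top','t5')
h=cv2.resize(t['img'][125:245,190:350],None,fx=3.2,fy=3.2,interpolation=cv2.INTER_CUBIC)
cv2.imwrite('pics/v5.png',np.vstack([c['img'][150:],h])[:,:,::-1])
to(0);to(5);to(10)
E
```

```text
t: 8.98
eef_pos: [562.5, -28.8, 22.6]
tcp_rot: [3.141, -0.0, 0.272]
ft_force: [-0.5, -0.3, -0.2]
opening: 0.377
tcp in st -7.2 0.2 yaw err -0.0007 z 22.6 F [-0.5 -0.3 -0.2] open 35.8 t 8.9833
to 0 0 shift [ 1.7 -7. ] spin 0.008
to 5 0 shift [  3.1 -11.8] spin 0.008
to 10 0 shift [  4.4 -16.7] spin 0.008
```

View pics/v5.png

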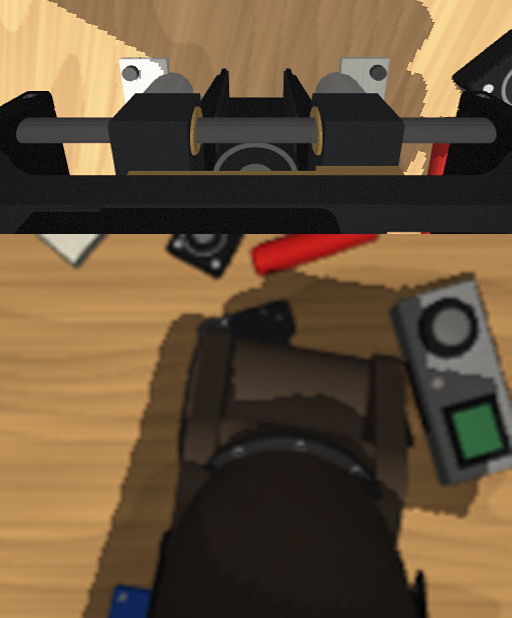

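The fingers are behind the blower between the posts, with foot plates symmetric at (145,75) and (365,75). I advance slowly towards contact.

```bash
python3 -m handwheel '[{"x":0.001,"y":-0.004,"z":0,"spin":0,"hand":0.036},{"x":0.002,"y":-0.007,"z":0,"spin":0,"hand":0.036},{"x":0.0025,"y":-0.009,"z":0,"spin":0,"hand":0.036},{"x":0.003,"y":-0.011,"z":0,"spin":0,"hand":0.036},{"x":0.0033,"y":-0.0125,"z":0,"spin":0,"hand":0.036},{"x":0.0035,"y":-0.0135,"z":0,"spin":0,"hand":0.036},{"x":0.0035,"y":-0.0135,"z":0,"spin":0,"hand":0.036}]'; python3 plan.py
python3 -m handwheel '[{"x":0.0002,"y":-0.0007,"z":0,"spin":0,"hand":0.036},{"x":0.0004,"y":-0.0014,"z":0,"spin":0,"hand":0.036},{"x":0.0004,"y":-0.0014,"z":0,"spin":0,"hand":0.036}]'; python3 plan.py
```

```text
t: 9.67
eef_pos: [565.7, -41.5, 22.7]
tcp_rot: [3.141, -0.0, 0.273]
ft_force: [0.8, -0.4, -0.4]
opening: 0.373
tcp in st 5.9 -0.1 yaw err -0.0003 z 22.7 F [ 0.8 -0.4 -0.4] open 35.5 t 9.6667
t: 9.92
eef_pos: [565.9, -42.6, 22.7]
tcp_rot: [-3.141, 0.0, 0.273]
ft_force: [-1.3, 1.6, 0.5]
opening: 0.381
tcp in st 7.0 -0.2 yaw err -0.0 z 22.7 F [-1.3  1.6  0.5] open 36.2 t 9.9167
```

```bash
for i in 1 2; do python3 -m handwheel '[{"x":0.0002,"y":-0.0007,"z":0,"spin":0,"hand":0.036},{"x":0.0004,"y":-0.0014,"z":0,"spin":0,"hand":0.036},{"x":0.0004,"y":-0.0014,"z":0,"spin":0,"hand":0.036}]' >/dev/null; python3 plan.py; done
```

```text
tcp in st 7.2 -0.3 yaw err 0.0002 z 22.7 F [-1.8 12.1  3.2] open 35.8 t 10.1667
tcp in st 7.3 -0.4 yaw err 0.0003 z 22.7 F [-2.  23.2  6.4] open 36.0 t 10.4167
```

There is firm contact (23 N) at TCP x = 7.3, just where home is expected. I back off, rise and look.

```bash
python3 -m handwheel '[{"x":-0.003,"y":0.010,"z":0,"spin":0,"hand":0.036},{"x":-0.008,"y":0.030,"z":0,"spin":0,"hand":0.036},{"x":-0.011,"y":0.040,"z":0.02,"spin":0,"hand":0.03},{"x":-0.015,"y":0.06,"z":0.06,"spin":0,"hand":0.01},{"x":-0.02,"y":0.09,"z":0.1,"spin":0,"hand":0.0},{"x":-0.03,"y":0.12,"z":0.14,"spin":0,"hand":0.0},{"x":-0.04,"y":0.16,"z":0.15,"spin":0,"hand":0.0},{"x":-0.055,"y":0.20,"z":0.15,"spin":0,"hand":0.0},{"x":-0.055,"y":0.20,"z":0.15,"spin":0,"hand":0.0},{"x":-0.055,"y":0.20,"z":0.15,"spin":0,"hand":0.0},{"x":-0.055,"y":0.20,"z":0.15,"spin":0,"hand":0.0},{"x":-0.055,"y":0.20,"z":0.15,"spin":0,"hand":0.0},{"x":-0.055,"y":0.20,"z":0.15,"spin":0,"hand":0.0}]' >/dev/null
python3 - <<'E'
from plan import *
t=grab('top','t6');cv2.imwrite('pics/v6.png',cv2.resize(t['img'][125:245,240:380],None,fx=5,fy=5,interpolation=cv2.INTER_CUBIC)[:,:,::-1])
hsv=cv2.cvtColor(t['img'],cv2.COLOR_RGB2HSV);m=(hsv[...,2]<50).astype(np.uint8);m[:,:275]=0;m[:,335:]=0;m[:155]=0;m[225:]=0
for q in cv2.findContours(m,cv2.RETR_EXTERNAL,cv2.CHAIN_APPROX_NONE)[0]:
  if cv2.contourArea(q)>100:
    b=ray(t,cv2.boxPoints(cv2.minAreaRect(q)),32);e=b.mean(0)-O;print('blob st',e@x,e@y,'sides',np.linalg.norm(np.diff(b,axis=0),axis=1),[np.arctan2(*(b[i+1]-b[i])[::-1])-yaw for i in(0,1)])
to(146,42)
E
```

```text
tcp in st -196.3 0.9 yaw err -0.0013 z 172.3 F [0.1 0.4 1.1] open 0.1 t 11.5
blob st 66.44124136504023 -9.325730874878909 sides [ 99.78616273 123.36398274  99.48527072] [np.float64(5.936532138517414e-05), np.float64(-1.57652923558105)]
to 146 42 shift [ 131.8 -318.6] spin 0.015
```

View pics/v6.png

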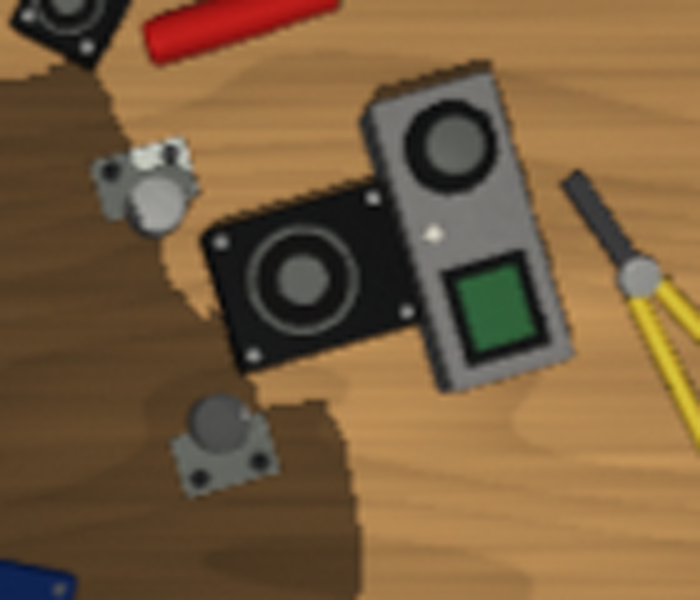

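The blower is flat against the tester, with its screws at (221,242), (373,198), (253,355) and (406,311). I'll calculate its pose from those and the button's from (453,147).

```bash
python3 - <<'E'
from plan import *
c=load('t6');f=lambda u,v:((u+.5)/5-.5+240,(v+.5)/5-.5+125)
q=ray(c,[f(221,242),f(373,198),f(253,355),f(406,311)],32);e=q.mean(0)-O
print('blower',e@x,e@y,[np.arctan2(*d[::-1])-yaw for d in(q[1]-q[0],q[3]-q[2])])
B=ray(c,f(453,147),72)[0];print('button',B,(B-O)@x,(B-O)@y,'shift',B-p[:2])
E
python3 -m handwheel '[{"x":0.03,"y":-0.03,"z":0,"spin":0,"hand":0},{"x":0.06,"y":-0.06,"z":0,"spin":0,"hand":0},{"x":0.09,"y":-0.1,"z":0,"spin":0,"hand":0},{"x":0.11,"y":-0.14,"z":0,"spin":0,"hand":0},{"x":0.132,"y":-0.18,"z":0,"spin":0,"hand":0},{"x":0.132,"y":-0.22,"z":0,"spin":0,"hand":0},{"x":0.132,"y":-0.26,"z":0,"spin":0,"hand":0},{"x":0.132,"y":-0.3,"z":0,"spin":0,"hand":0},{"x":0.132,"y":-0.318,"z":0,"spin":0,"hand":0},{"x":0.132,"y":-0.318,"z":0,"spin":0,"hand":0},{"x":0.132,"y":-0.318,"z":0,"spin":0,"hand":0},{"x":0.132,"y":-0.318,"z":0,"spin":0,"hand":0}]'; python3 plan.py
```

```text
tcp in st -196.3 0.9 yaw err -0.0016 z 172.3 F [ 0.4 -0.5  0.3] open 0.2 t 11.55
blower 66.45244148689765 0.16911894477925468 [np.float64(0.0031610352739162018), np.float64(0.00045224200549753846)]
button [ 642.37606181 -163.9542414 ] 144.47787656311314 40.757200753708794 shift [ 130.2265482 -317.4009921]
t: 12.55
eef_pos: [643.5, -163.8, 172.2]
tcp_rot: [-3.141, 0.0, 0.271]
ft_force: [0.4, 0.6, 0.0]
opening: 0.006
tcp in st 144.6 41.9 yaw err -0.0014 z 172.2 F [0.4 0.6 0. ] open 0.5 t 12.55
```

The blower is home (66.5, 0.2 mm; 0.002 rad) and the tool is over the button. I press in stages.

```bash
python3 -m handwheel '[{"x":0,"y":0,"z":-0.03,"spin":0,"hand":0},{"x":0,"y":0,"z":-0.06,"spin":0,"hand":0},{"x":0,"y":0,"z":-0.075,"spin":0,"hand":0},{"x":0,"y":0,"z":-0.082,"spin":0,"hand":0},{"x":0,"y":0,"z":-0.085,"spin":0,"hand":0},{"x":0,"y":0,"z":-0.087,"spin":0,"hand":0},{"x":0,"y":0,"z":-0.089,"spin":0,"hand":0},{"x":0,"y":0,"z":-0.090,"spin":0,"hand":0},{"x":0,"y":0,"z":-0.090,"spin":0,"hand":0}]'; python3 plan.py
python3 -m handwheel '[{"x":0,"y":0,"z":-0.0007,"spin":0,"hand":0},{"x":0,"y":0,"z":-0.0015,"spin":0,"hand":0},{"x":0,"y":0,"z":-0.0015,"spin":0,"hand":0}]'; python3 plan.py
```

```text
t: 13.3
eef_pos: [644.3, -163.3, 83.6]
tcp_rot: [3.141, -0.002, 0.273]
ft_force: [-0.4, 1.9, 2.2]
opening: 0.004
tcp in st 144.4 42.8 yaw err 0.0 z 83.6 F [-0.4  1.9  2.2] open 0.3 t 13.3
t: 13.55
eef_pos: [644.2, -163.5, 81.6]
tcp_rot: [3.141, -0.001, 0.273]
ft_force: [2.2, 1.2, 5.0]
opening: 0.004
tcp in st 144.6 42.7 yaw err -0.0002 z 81.6 F [2.2 1.2 5. ] open 0.4 t 13.55
```

Force is rising with travel (2.2 N, then 5.0 N). I go on until the hard stop shows.

```bash
for i in 1 2 3; do python3 -m handwheel '[{"x":0,"y":0,"z":-0.0005,"spin":0,"hand":0},{"x":0,"y":0,"z":-0.001,"spin":0,"hand":0},{"x":0,"y":0,"z":-0.001,"spin":0,"hand":0}]'>/dev/null; python3 plan.py; done
```

```text
tcp in st 144.6 42.6 yaw err -0.0002 z 80.4 F [2.7 2.3 4.4] open 0.3 t 13.8
tcp in st 144.6 42.6 yaw err -0.0001 z 80.2 F [ 0.3  3.1 11.8] open 0.3 t 14.05
tcp in st 144.7 42.7 yaw err -0.0001 z 80.1 F [-2.7  4.2 18.5] open 0.4 t 14.3
```

It hits a hard stop at TCP z 80.1 with 18 N, so the button is fully down. I rise, retreat and check.

```bash
python3 -m handwheel '[{"x":0,"y":0,"z":0.01,"spin":0,"hand":0},{"x":0,"y":0,"z":0.04,"spin":0,"hand":0},{"x":0,"y":0,"z":0.08,"spin":0,"hand":0},{"x":-0.03,"y":0.04,"z":0.1,"spin":0,"hand":0},{"x":-0.05,"y":0.08,"z":0.1,"spin":0,"hand":0},{"x":-0.08,"y":0.12,"z":0.1,"spin":0,"hand":0},{"x":-0.1,"y":0.16,"z":0.1,"spin":0,"hand":0},{"x":-0.12,"y":0.2,"z":0.1,"spin":0,"hand":0},{"x":-0.13,"y":0.24,"z":0.1,"spin":0,"hand":0},{"x":-0.13,"y":0.28,"z":0.1,"spin":0,"hand":0},{"x":-0.13,"y":0.32,"z":0.1,"spin":0,"hand":0},{"x":-0.13,"y":0.32,"z":0.1,"spin":0,"hand":0},{"x":-0.13,"y":0.32,"z":0.1,"spin":0,"hand":0},{"x":-0.13,"y":0.32,"z":0.1,"spin":0,"hand":0},{"x":-0.13,"y":0.32,"z":0.1,"spin":0,"hand":0}]'
python3 - <<'E'
from plan import *
t=grab('top','t7');a=load('top0');b=load('t6')
cv2.imwrite('pics/v7.png',cv2.resize(t['img'][95:245,180:430],None,fx=3,fy=3,interpolation=cv2.INTER_CUBIC)[:,:,::-1])
d=lambda r,s:np.abs(t['img'][s].astype(int)-r['img'][s]).mean()
print('blower/tester diff vs t6',d(b,np.s_[135:205,285:360]),'bystanders vs start',d(a,np.s_[100:140,190:350]),d(a,np.s_[150:220,350:420]),'gearmotor',d(a,np.s_[212:238,133:172]))
E
```

```text
t: 15.55
eef_pos: [513.5, 155.9, 177.8]
tcp_rot: [3.141, 0.001, 0.273]
ft_force: [0.3, 0.1, -0.2]
opening: 0.002
tcp in st -198.2 2.9 yaw err 0.0001 z 177.8 F [ 0.3  0.1 -0.2] open 0.1 t 15.55
blower/tester diff vs t6 0.5778412698412698 bystanders vs start 20.28875 20.651020408163266 gearmotor 69.44345825115056
```

View pics/v7.png

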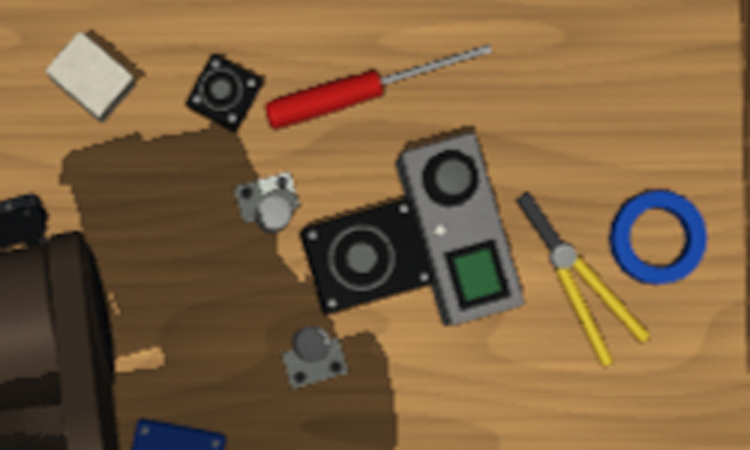

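The blower is still flat against the tester at (365,255) and the button looks the same as before the press. The spare, screwdriver, pliers, tape and carton are where they started. I'm handing it in.

```bash
python3 -c "
from h import *
print(job_done())"
```

```text
the job is handed in; nothing more can be done
None
```

The blower is home against the tester and the start button was pressed fully down afterwards. I handed the job in at about t = 15.6 s; no verdict was reported.

**What I did:** I held the black blower by its sides at constant height, never raising it, to square it up and slide it into the gap. I then released it and pushed it from behind with the fingers narrowed, until it met the tester with 23 N. After retreating to check, I pressed the button to its hard stop (TCP z 80.1 mm, 18 N) and withdrew.

**Last checks:**
- **Blower:** before the press it measured station x 66.5 mm, y 0.2 mm, and about 0.003 rad or less off square. The blower and tester area looked the same after the press (mean pixel difference 0.6).
- **Button:** it looks the same from above as before the press, but I could not measure its height directly.
- **Robot:** it is clear of everything, with wrist force about 0.
- **Other things on the bench:** the carton, spare blower, screwdriver, pliers and tape appear unmoved by eye.

**Checks that failed or disagreed:**
- The automatic before/after comparison of the other things was no use: about 20 grey levels of difference, which I did not trace.
- The gear motor was hidden by the arm in the last picture, so I did not check it; the tool never went down near it.
- A dark-blob fit of the blower read y = -9 mm, but its sides came out at 100 x 123 mm, too big for the blower. I used the four corner screws instead.
- The wrist view showed a 0.03 rad tilt while gripping, which was gone after the push.

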